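# Key in the collection-box lock, held turned

### The job

Two keys stand in small wooden stands; take the one whose head has the same outline as the round collar of the lock on the grey collection box, put it into the keyway, work it past the sticky pins until it is fully home, then turn it a quarter turn clockwise (seen from above) to the stop. The lock springs back, so finish while still gripping the key and holding it turned at the stop. Leave the other key, the tape roll, the lotion bottle and the cream tube where they are.

Things in the scene. Friction and masses are not known exactly. Their poses are not given: they have to be found in the camera images.
- collection_box: Low grey steel collection box, 146 x 176 mm seen from above, top at 60 mm, fixed to the table. Origin at the centre of its underside, x across the short side, y along the long side, z up. In its top, on the lid: a round steel lock collar centred 35 mm from the box's centre on the -y side, and a flat donation slot (a plate, not a keyway) 45 mm on the +y side.
- lock_mouth (a point): Centre of the keyway's mouth, in the face of the lock's turning plug, flush with the box top (60 mm up), axes those of the box. A fixed round collar surrounds it: 56 mm outside, 28 mm hole, 4 mm high. At rest the keyway is a slit 20 mm long along this x and 7 mm wide along y, 34 mm deep, straight down, its edge slightly chamfered.
- lock_pins (a point): Point on the keyway's axis 8 mm below its mouth, axes of the box. Here and 8 mm deeper a pair of sticky pins, one at each end of the slit, narrows its length from 20 to 14 mm. The key's tapered tip spreads each pair under a push of about 10 N; rocking the key 1 to 2 mm to and fro along this x while pushing eases them apart. Past the pins it runs freely until the shoulder stops.
- lock_plug (a joint): Turn of the lock's plug: 0 at rest, grows clockwise seen from above (negative about z), hard stop at 1.45 rad. A spring of 0.03 N m at rest, rising to 0.09 N m at the stop, turns it back if the key is let go. The key has about 0.1 rad of play in the keyway either way, so turn the key itself by about 1.55 rad or a little more.
- key_round: The key that fits: upright, blade down, black round head, loose, about 40 g. Origin at its shoulder (the step that rests on the stand's top, or on the plug's face when home). z up to the head, x along the blade's width, y across its thickness. Blade 30 mm long, 18 x 5 mm, the last 5 mm tapering to 10 x 2.5 mm. Above the shoulder a neck 24 x 8 mm, 15 mm high. Fits either way round.
- key_round_head (a point): Centre of the round head, 31 mm above the shoulder, axes those of the key. The head is a disc 34 mm across and 10 mm thick with its flat faces towards +y and -y, 14 to 48 mm above the shoulder; grip it here or a little higher across its thickness.
- key_round_tip (a point): Lowest point of the round-headed key's blade, on its axis, 30 mm below the shoulder.
- key_square: The key that does not fit, to be left in its stand: black square head 34 x 34 mm and 10 mm thick, blade 14 x 9 mm; origin and axes as with the round-headed key.
- stand_round: Wooden block 56 x 46 mm, top at 40 mm, on a 70 x 60 mm foot, fixed; origin at the centre of its underside. The round-headed key stands in the slot at its centre (1 mm play all round), along the block's x axis, the shoulder on the top.
- stand_square: Wooden block of the same size, fixed; holds the square-headed key.
- tape_roll: Roll of brown packing tape lying flat, 96 mm across, 48 mm high; origin at the centre of its underside. Leave alone.
- lotion_bottle: White pump bottle with black pump, 70 mm across, 200 mm high, standing; origin at the centre of its underside. Leave alone.
- cream_tube: Tube with dark cap lying down, 150 mm long along its y, 39 mm across; origin at the centre of its underside. Leave alone.
Things that resemble listed ones, but are neither listed nor needed, are in the scene too. What is shaped like the key_round but pink is not meant.

How it is judged:
On the way, in this order (a step that is already met when the one before it is completed fails the run):
1. the round-headed key is out of its stand, its shoulder more than 20 mm above where it stood (distance of key_round from where it was at the start of the episode above 0.02 m and height (world z) of key_round_tip above 0.03 m), for 0.1 s.
2. the key is fully home in the keyway before the lock is turned (shoulder within 4 mm of the plug's face, lock turned less than 0.35 rad) (z of key_round in the frame of lock_mouth below 0.004 m and horizontal distance between key_round and lock_mouth below 0.005 m and angle between key_round's own z axis and vertical below 0.15 rad and value of joint lock_plug below 0.35 rad), for 0.1 s.
At the end, for the whole second after the job is handed in: Round-headed key home in the lock (shoulder within 4 mm of the plug face, 5 mm sideways, upright within 0.15 rad), lock still and turned at least 1.25 rad, fingers gripping the key (over 2 N); square-headed key moved under 15 mm, tape, bottle and tube under 30 mm, bottle upright (z of key_round in the frame of lock_mouth below 0.004 m and horizontal distance between key_round and lock_mouth below 0.005 m and angle between key_round's own z axis and vertical below 0.15 rad and value of joint lock_plug above 1.25 rad and velocity of joint lock_plug between -0.1 and 0.1 rad/s and contact force between the fingers and key_round above 2 N and distance of key_square from where it was at the start of the episode below 0.015 m and distance of each of tape_roll, lotion_bottle, cream_tube from where it was at the start of the episode below 0.03 m and angle between lotion_bottle's own z axis and vertical below 0.3 rad); the arm keeps its last pose, push and grip.
It fails at once if the square-headed key is taken out or knocked about (moved over 15 mm) (distance of key_square from where it was at the start of the episode above 0.015 m).
It fails at once if the tape roll, lotion bottle or cream tube is moved over 30 mm or the bottle tipped (distance of any of tape_roll, lotion_bottle, cream_tube from where it was at the start of the episode above 0.03 m or angle between lotion_bottle's own z axis and vertical above 0.3 rad).
It also fails if it takes over 43 s, if anything falls off the work surface, if the arm or the gripper's body presses on something with over 40 N, if the wrist force passes 120 N, or if a joint passes its speed limit or range.

### The arm

A 6-joint arm with a two-finger parallel gripper is mounted at the origin on the work surface; the furniture and walls round the work are solid. World frame = base frame: x ahead of the robot, y to its left, z up, the work surface at z = 0. Lengths are in m, angles in rad, forces in N, time in s.
With the tool pointing down it reaches from about 0.35 to 0.775 m from the base axis. Payload 7.3 kg.
Tool frame: the origin (TCP) lies midway between the tips of the shut fingers; the grasp point (between the pads) lies 19 mm behind it (robot.grip_depth is the z of the grasp point in the tool frame, in m); z points along the fingers, y is the line along which they close (so a half turn about z gives the same grasp; the last joint's range is limited). The gripper opens to 92 mm and grips with 3 to 60 N. Pads are 19 mm wide; open, the fingers measure 130 mm over their backs; the gripper's body (75 mm by 190 mm) begins 47 mm behind the grasp point.
Start: joints at [-1.352, 0.342, 1.524, -0, 1.275, -0.146], TCP at [0.187, -0.49, 0.227] pointing down, gripper open.
Joint ranges: [-2.53, 2.53], [-0.77, 2.02], [0.04, 2.7], [-1, 4.14], [0.28, 2.66], [-3.11, 3.11]. Speed limits (rad/s): [2.57, 2.57, 3.14, 3.14, 3.14, 3.14].

### API

Orientations are given as [roll, pitch, yaw] about the fixed x, y, z axes, in that order (R = Rz(yaw) Ry(pitch) Rx(roll)).
In Python, from cell import robot, viewer gives the robot as it stands.
- The arm moves only by the tool step_arm, never from a script. Its argument "increments" is a list of rows, each an object with "delta_pos": the shift along the tool's x, y, z in cm, a list of three; "dr": the turn, a rotation vector about the tool's x, y, z in degrees, a list of three; "fingers": the closure, from -1 (fully open) to 1 (shut), so that 0 is half open. In form: [{"delta_pos": [tx, ty, tz], "dr": [wx, wy, wz], "fingers": fingers}, ...]. A call has exactly 5 rows; each row is the pose to reach, as a shift and turn from the pose commanded when the call began, along the tool's axes at that moment; what a row does not reach only later rows make up. A row lasts 1/8 s, in which the tool goes at most 62.5 mm and 10.7 degrees, less where a joint would pass 70% of its speed; a pose out of reach is approached as far as the arm can. A call with a gripper value outside its range is refused whole. The fingers move at their own pace and stop on an object; "newtons" is the grip in N (left out, the last holds). Time passes only in rows, so rows that repeat a pose let the fingers close, or fill a call up. It gives the time, the measured TCP pose, the force, the opening and the grip force at its end, in the units of the state.
- robot.observe(): the state, without advancing time (a new reading comes with each control period).
- viewer.read_camera(name): name is "scene" or "top" or "wrist"; returns the picture (384x512x3 uint8, red, green, blue); there is no depth.
- viewer.camera_params(name): a dict with "K" (3x3 intrinsics, pixels), "T" (4x4, takes a point from camera to world coordinates). Camera axes: x right, y down, z forward; pixel columns grow to the right and rows downward; lengths in m; the calibration is good to about 2 mm. A picture is of the moment at which its call begins: read the wrist's pose just before it. camera_params takes no time and is no camera call; for the wrist camera it gives the pose at the moment of the call.
- robot.hand_in(): hands the job in; it is judged then, once.
The state is a dict: "time": time; "qpos": joint angles; "qvel": joint speeds; "joint_efforts": joint torques, N m; "tool_pos": TCP position; "tool_rot": TCP orientation; "contact_force": force on the tool from outside, world axes, zero at the start; "torque": the same for the moment, N m; "opening": finger opening in m; "grip_force": force on a finger pad.
Only numpy, scipy, OpenCV 4.12 (cv2) and the standard library are available. Lean on these libraries where they do the work, as an engineer would, in place of code of your own. Each camera call takes 0.05 s, during which the arm holds its last target. There are 200 camera calls.

## Working session

There is one attempt and no reset: what is moved stays moved. The work goes in short steps, Python scripts to look and compute and a tool call to move; the robot and the scene stay as the last step left them, time stands still between calls to the robot, and variables do not carry over. Pictures are saved under pics/ and viewed, at most 10 in all, crops included, and the job is handed in when it is done.

Besides the shell and the picture viewer there is one more tool, called after ">>>" as a command line: name --argument value ..., lists and objects as JSON in quotes. step_arm: Moves the arm, as the interface text tells. Its arguments: {"type":"object","properties":{"increments":{"type":"array"},"newtons":{"type":"number"}},"required":["increments"]}

```bash
ls; mkdir -p pics; python3 - <<'E'
from cell import robot, viewer
import cv2, numpy as np
print(robot.observe())
for n in ("scene","top"):
    im=viewer.read_camera(n); cv2.imwrite(f"pics/{n}0.png",im[:,:,::-1])
    p=viewer.camera_params(n); print(n,p["K"].tolist(),np.round(p["T"],4).tolist())
E
```

```text
pics
{'time': 0.0, 'qpos': array([-1.35202301e+00,  3.42726232e-01,  1.52501181e+00,  1.98611600e-05,
        1.27540295e+00, -1.45981979e-01]), 'qvel': array([ 7.19437758e-04, -1.99101553e-03, -1.48235515e-03, -7.42021259e-04,
       -6.00825594e-04, -5.73500801e-06]), 'joint_efforts': array([ 1.15196026e-04, -4.31242847e+01, -2.44220245e+01,  7.17799016e-02,
        5.58531994e-02, -1.25685765e-04]), 'tool_pos': array([ 0.18722474, -0.49004714,  0.22604496]), 'tool_rot': array([-3.14006355e+00, -2.44016697e-04,  3.64749317e-01]), 'contact_force': array([ 0.9385377 , -0.01055163, -0.16969993]), 'torque': array([ 0.00664798,  0.03558362, -0.00812777]), 'grip_force': 0.0, 'opening': 0.09154112823891696}
scene [[380.1619119611521, 0.0, 254.76085794995367], [0.0, 380.1619119611521, 188.15867847775417], [0.0, 0.0, 1.0]] [[0.6069, -0.4426, 0.6601, -0.1007], [-0.7944, -0.3137, 0.5201, -0.4518], [-0.0231, -0.84, -0.542, 0.6314], [0.0, 0.0, 0.0, 1.0]]
top [[397.7761315428795, 0.0, 249.78141870748203], [0.0, 397.7761315428795, 197.20063478780557], [0.0, 0.0, 1.0]] [[0.0071, -0.9953, 0.0963, 0.4666], [-0.9999, -0.0061, 0.0115, 0.0388], [-0.0108, -0.0964, -0.9953, 1.0975], [0.0, 0.0, 0.0, 1.0]]
```

View pics/scene0.png

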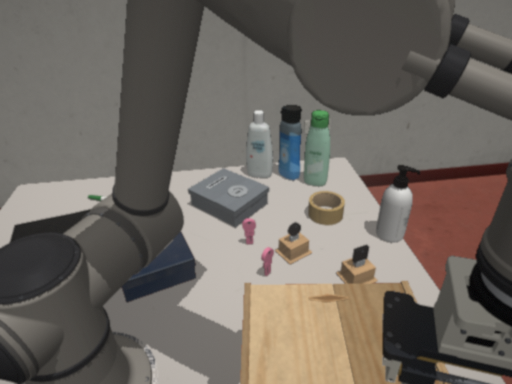

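View pics/top0.png

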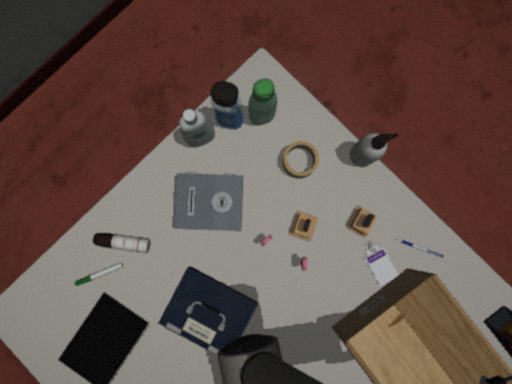

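Scene view: the keys in stands are at about (294,232), which looks round, and (360,256), which looks square. The pink figures at (249,230) and (267,260) are decoys. The box is at (229,195). In the top view the stands are at (305,225) and (363,221), the collar is at (222,202) and the slot at (191,201).

```bash
cat > h.py <<'E'
import cv2, numpy as np
from cell import robot, viewer
def ray(p,uv,z):
    K,T=np.array(p["K"]),np.array(p["T"])
    uv=np.atleast_2d(uv).astype(float)
    d=np.c_[uv,np.ones(len(uv))]@np.linalg.inv(K).T@T[:3,:3].T
    return T[:3,3]+d*((z-T[2,3])/d[:,2])[:,None]
def proj(p,P):
    K,T=np.array(p["K"]),np.array(p["T"])
    c=(np.atleast_2d(P)-T[:3,3])@T[:3,:3]
    q=c@K.T; return q[:,:2]/q[:,2:]
def wood(im):
    h=cv2.cvtColor(im,cv2.COLOR_RGB2HSV); return cv2.inRange(h,(8,80,90),(25,255,255))
E
python3 - <<'E'
from h import *
im=cv2.imread("pics/top0.png")[:,:,::-1].copy(); p=viewer.camera_params("top")
m=wood(im)
for c in cv2.findContours(cv2.morphologyEx(m,cv2.MORPH_CLOSE,np.ones((7,7))),0,2)[0]:
    a=cv2.contourArea(c)
    if 200<a<1500:
        r=cv2.minAreaRect(c); print(a,r); b=ray(p,cv2.boxPoints(r),0.03); print(b.mean(0).round(4),(b[1]-b[0]).round(3),(b[2]-b[1]).round(3))
c=np.array([(174,173),(244,175),(242,231),(173,229)]);b=ray(p,c,0.06);print(b.round(3),b.mean(0))
print("collar",ray(p,[222,202],.064),"slot",ray(p,[191,201],.06))
s=cv2.imread("pics/scene0.png")
A=cv2.resize(s[215:295,240:390],None,fx=4,fy=4,interpolation=2)
t=im[:,:,::-1]
B=cv2.resize(t[195:245,285:385],(600,280),interpolation=2)
B=cv2.copyMakeBorder(B,0,0,0,0,0); cv2.imwrite("pics/crop.png",np.vstack([A,B])[:600])
E
```

```text
430.5 ((303.1499938964844, 225.5500030517578), (20.871028900146484, 24.34953498840332), 18.434947967529297)
[ 0.4947 -0.0922  0.03  ] [ 0.062 -0.021  0.   ] [-0.017 -0.053  0.   ]
413.5 ((361.5282287597656, 221.64642333984375), (21.657211303710938, 24.40511703491211), 27.7585391998291)
[ 0.5061 -0.2481  0.03  ] [ 0.058 -0.031  0.   ] [-0.027 -0.051  0.   ]
910.0 ((300.5, 158.5), (33.0, 35.0), 90.0)
[ 0.6766 -0.0861  0.03  ] [ 0.    -0.095  0.   ] [-0.091  0.001  0.   ]
[[0.63  0.251 0.06 ]
 [0.626 0.066 0.06 ]
 [0.479 0.07  0.06 ]
 [0.482 0.25  0.06 ]] [0.55416309 0.1595553  0.06      ]
collar [[0.55354818 0.12306302 0.064     ]] slot [[0.55600927 0.2047872  0.06      ]]
```

View pics/crop.png

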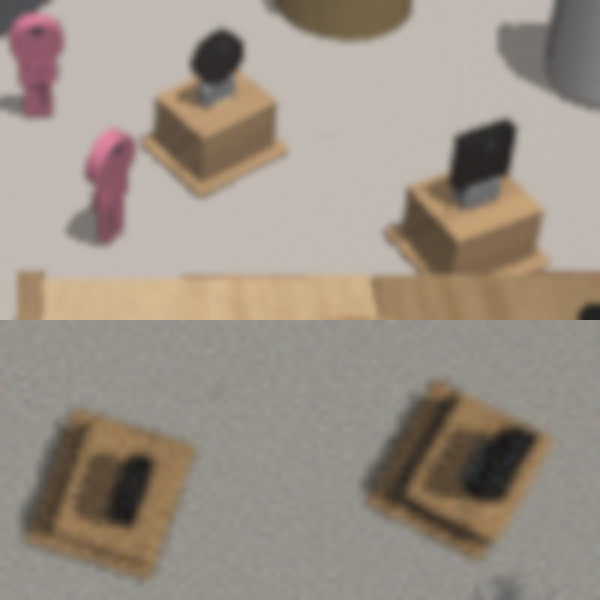

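Confirmed: the left stand (scene (294,232), top (303,225)) holds the black round-headed key, which matches the round collar. The right one at (363,221) is square, and the pink ones are decoys.

```bash
python3 - <<'E'
from h import *
im=cv2.imread("pics/top0.png")[:,:,::-1].copy(); p=viewer.camera_params("top")
g=im.max(2)
m=np.zeros_like(g); m[210:240,292:322]=(g<50)[210:240,292:322]
pts=cv2.findNonZero(m); print(len(pts),cv2.minAreaRect(pts),pts.mean(0), ray(p,pts.mean(0),.078), ray(p,[307,225.4],.078))
print("bottles",ray(p,[[189,115],[226,90],[263,86],[378,142]],.19).round(3))
tgt=np.array([.495,-.095,.25]); s=robot.observe(); y=s['tool_rot'][2]
from scipy.spatial.transform import Rotation as R
print(R.from_euler('xyz',s['tool_rot']).as_matrix().T@(tgt-s['tool_pos'])*100)
E
```

```text
40 ((305.8999938964844, 224.8000030517578), (3.4785056114196777, 11.067973136901855), 18.434947967529297) [[306.025 225.   ]] [[ 0.49476431 -0.09366893  0.078     ]] [[ 0.49376193 -0.09614849  0.078     ]]
bottles [[ 0.747  0.193  0.19 ]
 [ 0.808  0.107  0.19 ]
 [ 0.818  0.02   0.19 ]
 [ 0.685 -0.247  0.19 ]]
[ 42.84593598 -25.93223925  -2.34501217]
```

>>> step_arm --increments '[{"delta_pos": [4,-2.5,-2.3],"dr": [0,0,-10],"fingers": -1},{"delta_pos": [9,-5.5,-2.3],"dr": [0,0,-20],"fingers": -1},{"delta_pos": [14,-8.5,-2.3],"dr": [0,0,-30],"fingers": -1},{"delta_pos": [19,-11.5,-2.3],"dr": [0,0,-40],"fingers": -1},{"delta_pos": [24,-14.5,-2.3],"dr": [0,0,-50],"fingers": -1}]'

```text
time: 0.72
tool_pos: [0.3606, -0.2677, 0.2496]
tool_rot: [-3.141, -0.0, 1.243]
contact_force: [-0.1, -0.6, -0.4]
opening: 0.0917
grip_force: 0.0
```

```bash
cat >> h.py <<'E'
from scipy.spatial.transform import Rotation as R
def go(tgt,yaw=None):
    s=robot.observe(); M=R.from_euler('xyz',s['tool_rot'])
    print('t',round(s['time'],2),'pos',s['tool_pos'].round(4),'rot',s['tool_rot'].round(3),'F',s['contact_force'].round(1),'op',round(s['opening'],4),'q',s['qpos'].round(2))
    print('shift cm',(M.inv().apply(np.array(tgt)-s['tool_pos'])*100).round(2))
    if yaw is not None: print('dr',np.degrees((M.inv()*R.from_euler('xyz',[np.pi,0,yaw])).as_rotvec()).round(2))
E
python3 -c "
from h import *
go([.495,-.095,.25],2.81)"
```

```text
t 0.72 pos [ 0.3606 -0.2677  0.2496] rot [-3.141 -0.     1.243] F [-0.1 -0.6 -0.4] op 0.0917 q [-0.81  0.18  1.68  0.    1.28 -0.48]
shift cm [20.68  7.17 -0.04]
dr [-0.000e+00 -1.000e-02 -8.979e+01]
```

>>> step_arm --increments '[{"delta_pos": [4,1.4,0],"dr": [0,0,-10],"fingers": -1},{"delta_pos": [8,2.8,0],"dr": [0,0,-20],"fingers": -1},{"delta_pos": [12,4.2,0],"dr": [0,0,-30],"fingers": -1},{"delta_pos": [16,5.6,0],"dr": [0,0,-40],"fingers": -1},{"delta_pos": [20.7,7.2,0],"dr": [0,0,-50],"fingers": -1}]'

```text
time: 1.35
tool_pos: [0.4961, -0.0963, 0.2494]
tool_rot: [-3.141, -0.0, 2.115]
contact_force: [-0.1, -1.0, 0.2]
opening: 0.0919
grip_force: 0.0
```

>>> step_arm --increments '[{"delta_pos": [0,0,0],"dr": [0,0,-10],"fingers": -1},{"delta_pos": [0,0,0],"dr": [0,0,-20],"fingers": -1},{"delta_pos": [0,0,0],"dr": [0,0,-30],"fingers": -1},{"delta_pos": [0,0,0],"dr": [0,0,-40],"fingers": -1},{"delta_pos": [0,0,0],"dr": [0,0,-40],"fingers": -1}]'

```text
time: 1.98
tool_pos: [0.4954, -0.0973, 0.2494]
tool_rot: [-3.141, -0.001, 2.807]
contact_force: [-0.3, 0.5, 0.1]
opening: 0.0921
grip_force: 0.0
```

```bash
python3 - <<'E'
from h import *
go([.4948,-.095,.15],2.81)
p=viewer.camera_params("wrist"); im=viewer.read_camera("wrist"); cv2.imwrite("pics/w1.png",im[:,:,::-1])
np.savez("w1.npz",K=p["K"],T=p["T"]); print(np.round(p["T"],3))
print(proj(p,[[.495,-.095,.088],[.554,.123,.064]]))
E
```

```text
t 1.98 pos [ 0.4954 -0.0973  0.2494] rot [-3.141e+00 -1.000e-03  2.807e+00] F [-0.3  0.5  0.1] op 0.0921 q [-0.35  0.29  1.54 -0.    1.32 -1.58]
shift cm [0.12 0.19 9.94]
dr [-0.01 -0.04 -0.19]
[[ 0.329  0.901  0.282  0.419]
 [ 0.944 -0.314 -0.099 -0.071]
 [-0.     0.299 -0.954  0.407]
 [ 0.     0.     0.     1.   ]]
[[256.74951328 174.81990278]
 [475.97439942 153.93543385]]
```

View pics/w1.png

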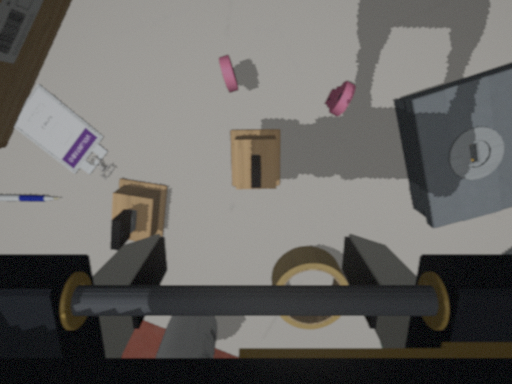

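The wrist view shows the key head upright at about (256,171), as predicted. The collar is at about (477,153) with the keyway at (474,153).

```bash
python3 - <<'E'
from h import *
p=dict(np.load("w1.npz")); im=cv2.imread("pics/w1.png")[:,:,::-1].copy()
g=im.max(2); m=np.zeros_like(g); m[140:195,235:275]=(g<45)[140:195,235:275]
pts=cv2.findNonZero(m); r=cv2.minAreaRect(pts); print(r, pts.reshape(-1,2).min(0),pts.reshape(-1,2).max(0))
x=pts.reshape(-1,2); print("mean",x.mean(0), ray(p,x.mean(0),.075))
b=cv2.boxPoints(r); 
l=ray(p,x[[x[:,1].argmin(),x[:,1].argmax()]],.071); d=l[0]-l[1]; print("span",l, np.arctan2(d[1],d[0]))
w=ray(p,[[231,129],[280,129],[280,188],[231,188]],.04); print("stand top?",w.mean(0),(w[1]-w[0]),(w[2]-w[1]), )
s=cv2.resize(im[100:210,420:512],None,fx=5.4,fy=5.4,interpolation=2); cv2.imwrite("pics/lock.png",s[:,:,::-1])
# collar ellipse: bright ring
gg=cv2.cvtColor(im,cv2.COLOR_RGB2GRAY); mm=np.zeros_like(gg); mm[115:190,435:512]=(gg>95)[115:190,435:512]
c=max(cv2.findContours(mm,0,2)[0],key=cv2.contourArea); e=cv2.fitEllipse(c); print(e, ray(p,e[0],.064)); bx=ray(p,[[e[0][0]-e[1][0]/2,e[0][1]],[e[0][0]+e[1][0]/2,e[0][1]]],.064); print(np.linalg.norm(bx[1]-bx[0]))
E
```

```text
((255.5, 170.5), (29.0, 7.0), 90.0) [252 156] [259 185]
mean [255.68681319 170.2032967 ] [[ 0.4932261 -0.0954236  0.075    ]]
span [[ 0.47936868 -0.09346256  0.071     ]
 [ 0.50803729 -0.10349284  0.071     ]] 2.805033751724305
stand top? [ 0.48933842 -0.09414299  0.04      ] [0.01734594 0.04974239 0.        ] [ 0.0628898 -0.0203268  0.       ]
((486.84442138671875, 147.6039581298828), (26.474576950073242, 51.834781646728516), 4.718145370483398) [[0.5510651  0.13441566 0.064     ]]
0.0270272502626863
```

View pics/lock.png

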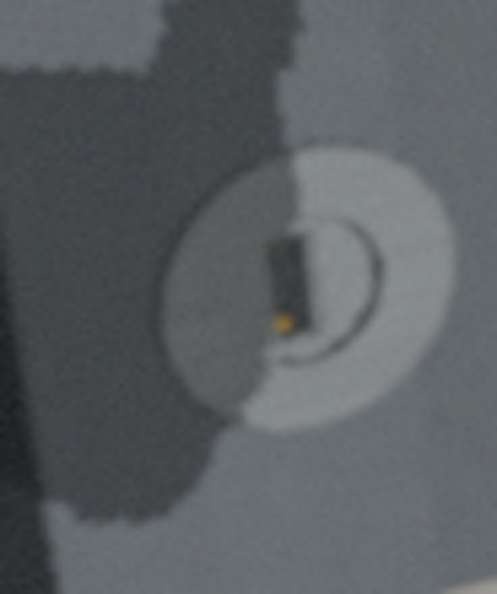

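>>> step_arm --increments '[{"delta_pos": [0.24,0.1,5],"dr": [0,0,0],"fingers": -1},{"delta_pos": [0.24,0.1,10],"dr": [0,0,0],"fingers": -0.5},{"delta_pos": [0.24,0.1,15],"dr": [0,0,0],"fingers": -0.3},{"delta_pos": [0.24,0.1,18],"dr": [0,0,0],"fingers": -0.3},{"delta_pos": [0.24,0.1,19.3],"dr": [0,0,0],"fingers": -0.3}]'

```text
time: 2.65
tool_pos: [0.4927, -0.0954, 0.0551]
tool_rot: [-3.142, -0.003, 2.805]
contact_force: [-0.4, 0.1, 0.5]
opening: 0.0605
grip_force: 0.0
```

>>> step_arm --increments '[{"delta_pos": [0,0,0],"dr": [0,0,0],"fingers": -0.3},{"delta_pos": [0,0,0],"dr": [0,0,0],"fingers": 1},{"delta_pos": [0,0,0],"dr": [0,0,0],"fingers": 1},{"delta_pos": [0,0,0],"dr": [0,0,0],"fingers": 1},{"delta_pos": [0,0,0],"dr": [0,0,0],"fingers": 1}]' --newtons 15

```text
time: 3.28
tool_pos: [0.4938, -0.0957, 0.0571]
tool_rot: [-3.142, 0.001, 2.808]
contact_force: [-0.3, 0.1, 1.1]
opening: 0.0243
grip_force: 0.0
```

Raise the grip to 40 N so the key cannot slip at the pins.

>>> step_arm --increments '[{"delta_pos": [0,0,0],"dr": [0,0,0],"fingers": 1},{"delta_pos": [0,0,0],"dr": [0,0,0],"fingers": 1},{"delta_pos": [0,0,0],"dr": [0,0,0],"fingers": 1},{"delta_pos": [0,0,0],"dr": [0,0,0],"fingers": 1},{"delta_pos": [0,0,0],"dr": [0,0,0],"fingers": 1}]' --newtons 40

```text
time: 3.9
tool_pos: [0.4936, -0.0956, 0.0567]
tool_rot: [-3.142, -0.0, 2.808]
contact_force: [-0.9, -0.4, 0.7]
opening: 0.0096
grip_force: 40.0
```

>>> step_arm --increments '[{"delta_pos": [0,0,-1],"dr": [0,0,0],"fingers": 1},{"delta_pos": [0,0,-3],"dr": [0,0,0],"fingers": 1},{"delta_pos": [0,0,-6],"dr": [0,0,0],"fingers": 1},{"delta_pos": [0,0,-9],"dr": [0,0,0],"fingers": 1},{"delta_pos": [0,0,-12],"dr": [0,0,0],"fingers": 1}]'

```text
time: 4.53
tool_pos: [0.4935, -0.0956, 0.1783]
tool_rot: [-3.142, 0.0, 2.808]
contact_force: [0.2, 0.2, -1.6]
opening: 0.0101
grip_force: 40.0
```

```bash
python3 -c "
from h import *
go([.554,.123,.175],3.12)"
```

```text
t 4.53 pos [ 0.4935 -0.0956  0.1783] rot [-3.142  0.     2.808] F [ 0.2  0.2 -1.6] op 0.0101 q [-0.34  0.35  1.66 -0.    1.13 -1.58]
shift cm [ 1.44 22.63  0.33]
dr [-1.000e-02  3.000e-02 -1.786e+01]
```

>>> step_arm --increments '[{"delta_pos": [0.3,4.6,0],"dr": [0,0,-4],"fingers": 1},{"delta_pos": [0.6,9.2,0],"dr": [0,0,-8],"fingers": 1},{"delta_pos": [0.9,13.8,0],"dr": [0,0,-12],"fingers": 1},{"delta_pos": [1.2,18.4,0],"dr": [0,0,-16],"fingers": 1},{"delta_pos": [1.4,22.6,0],"dr": [0,0,-17.9],"fingers": 1}]'

```text
time: 5.15
tool_pos: [0.5545, 0.1242, 0.1774]
tool_rot: [-3.142, 0.001, 3.123]
contact_force: [0.4, -1.0, 0.5]
opening: 0.0096
grip_force: 40.0
```

>>> step_arm --increments '[{"delta_pos": [0,0,0],"dr": [0,0,0],"fingers": 1},{"delta_pos": [0,0,0],"dr": [0,0,0],"fingers": 1},{"delta_pos": [0,0,0],"dr": [0,0,0],"fingers": 1},{"delta_pos": [0,0,0],"dr": [0,0,0],"fingers": 1},{"delta_pos": [0,0,0],"dr": [0,0,0],"fingers": 1}]'

```text
time: 5.78
tool_pos: [0.5544, 0.1219, 0.1768]
tool_rot: [-3.141, 0.0, 3.12]
contact_force: [0.1, 0.0, -1.2]
opening: 0.0098
grip_force: 40.0
```

```bash
python3 - <<'E'
from h import *
go([.554,.123,.175],3.12)
p=viewer.camera_params("wrist"); im=viewer.read_camera("wrist"); cv2.imwrite("pics/w2full.png",im[:,:,::-1])
np.savez("w2.npz",K=p["K"],T=p["T"])
print(proj(p,[[.554,.123,.06]]))
cv2.imwrite("pics/w2.png",cv2.resize(im[50:270,130:390,::-1],None,fx=2.7,fy=2.7,interpolation=2))
E
```

```text
t 5.78 pos [0.5544 0.1219 0.1768] rot [-3.141  0.     3.12 ] F [ 0.1  0.  -1.2] op 0.0098 q [ 0.08  0.46  1.48 -0.    1.2  -1.47]
shift cm [0.04 0.11 0.18]
dr [-0.01  0.01 -0.02]
[[256.10471378 188.52327626]]
```

View pics/w2.png

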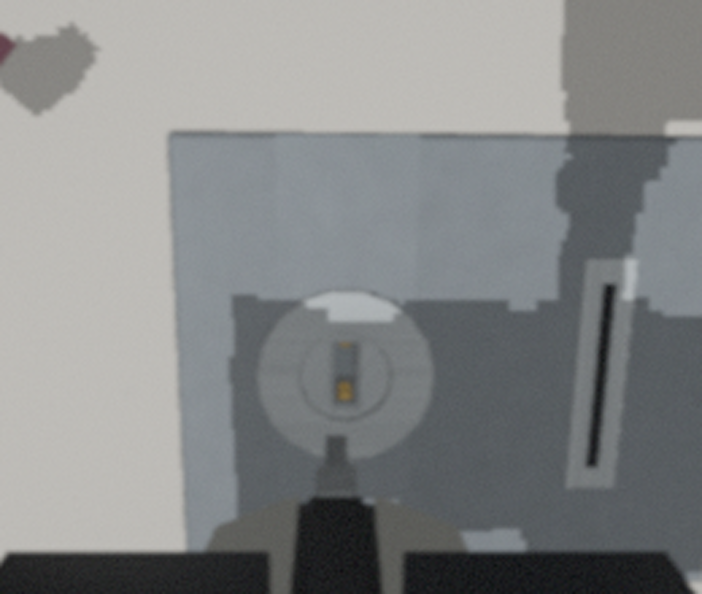

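The picture shows the keyway centred at crop (345,373), i.e. image (258,188), aligned with the view. The key tip is at crop (336,437), i.e. image (254.4,212), and the yaw matches.

```bash
python3 - <<'E'
from h import *
p=dict(np.load("w2.npz"))
print(ray(p,[[258,188.1]],.06), ray(p,[[256.9+1.2,188.9]],.062))
print("tip",ray(p,[[254.4,211.8]],.130), "TCP proj tip",proj(p,[[.5544,.1219,.130]]))
print("edges",ray(p,[[130+341/2.7*0+345.5/2.7,50+341/2.7],[258,50+405/2.7]],.06))
im=cv2.imread("pics/w2full.png"); t=viewer.camera_params("top")
im=viewer.read_camera("top"); cv2.imwrite("pics/t2.png",im[:,:,::-1])
E
```

```text
[[0.55366214 0.12461441 0.06      ]] [[0.55377833 0.12467509 0.062     ]]
tip [[0.54898356 0.12163167 0.13      ]] TCP proj tip [[254.99849656 219.60272909]]
edges [[0.5433468  0.12478108 0.06      ]
 [0.56429187 0.12441064 0.06      ]]
```

>>> step_arm --increments '[{"delta_pos": [0.07,0.28,1],"dr": [0,0,0],"fingers": 1},{"delta_pos": [0.07,0.28,3],"dr": [0,0,0],"fingers": 1},{"delta_pos": [0.07,0.28,5],"dr": [0,0,0],"fingers": 1},{"delta_pos": [0.07,0.28,5.8],"dr": [0,0,0],"fingers": 1},{"delta_pos": [0.07,0.28,5.8],"dr": [0,0,0],"fingers": 1}]'

```text
time: 6.5
tool_pos: [0.5534, 0.1254, 0.1181]
tool_rot: [-3.141, -0.001, 3.121]
contact_force: [0.0, 0.9, 0.1]
opening: 0.0101
grip_force: 40.0
```

```bash
python3 - <<'E'
from h import *
go([.5537,.1246,.09],3.12)
p=viewer.camera_params("wrist"); im=viewer.read_camera("wrist")
np.savez("w3.npz",K=p["K"],T=p["T"])
print(proj(p,[[.5537,.1246,.06]]))
cv2.imwrite("pics/w3.png",cv2.resize(im[130:270,170:350,::-1],None,fx=4,fy=4,interpolation=2))
E
```

```text
t 6.5 pos [0.5534 0.1254 0.1181] rot [-3.141e+00 -1.000e-03  3.121e+00] F [0.  0.9 0.1] op 0.0101 q [ 0.09  0.52  1.55 -0.    1.07 -1.46]
shift cm [-0.04 -0.08  2.81]
dr [-0.01 -0.08  0.04]
[[253.81342213 213.97004941]]
```

View pics/w3.png

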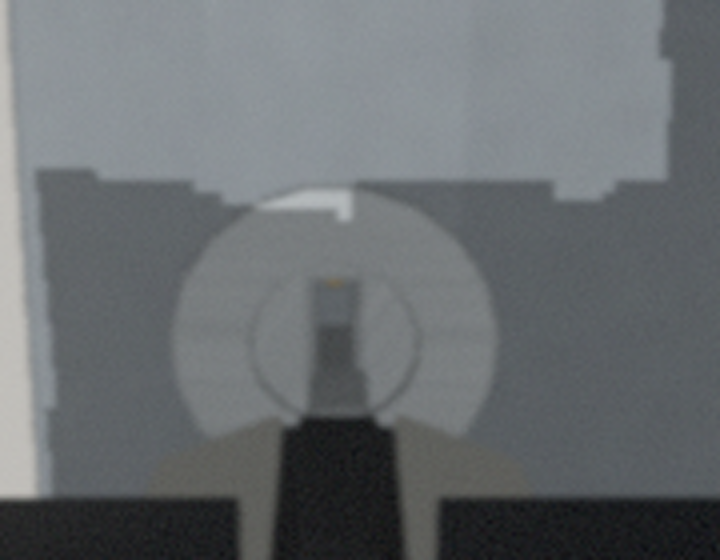

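Keyway and tip are both at crop x≈335, so they are aligned sideways. Next I check the fore-and-aft offset.

```bash
python3 - <<'E'
from h import *
p=dict(np.load("w3.npz"))
print(ray(p,[[253.75,199.3]],.06),ray(p,[[253.75,211.2]],.0714))
E
```

```text
[[0.5431576  0.12478694 0.06      ]] [[0.54749068 0.12470893 0.0714    ]]
```

>>> step_arm --increments '[{"delta_pos": [-0.05,0,0.5],"dr": [0,0,0],"fingers": 1},{"delta_pos": [-0.05,0,1],"dr": [0,0,0],"fingers": 1},{"delta_pos": [-0.05,0,1.4],"dr": [0,0,0],"fingers": 1},{"delta_pos": [-0.05,0,1.8],"dr": [0,0,0],"fingers": 1},{"delta_pos": [-0.05,0,1.8],"dr": [0,0,0],"fingers": 1}]'

```text
time: 7.18
tool_pos: [0.5539, 0.1253, 0.1003]
tool_rot: [-3.141, -0.001, 3.121]
contact_force: [-1.2, -0.6, -0.9]
opening: 0.0097
grip_force: 40.0
```

>>> step_arm --increments '[{"delta_pos": [0.12,0,0.3],"dr": [0,0,0],"fingers": 1},{"delta_pos": [-0.12,0,0.5],"dr": [0,0,0],"fingers": 1},{"delta_pos": [0.12,0,0.7],"dr": [0,0,0],"fingers": 1},{"delta_pos": [-0.12,0,0.9],"dr": [0,0,0],"fingers": 1},{"delta_pos": [0,0,1],"dr": [0,0,0],"fingers": 1}]'

```text
time: 7.8
tool_pos: [0.554, 0.1255, 0.0913]
tool_rot: [3.141, -0.0, 3.121]
contact_force: [-1.8, 0.5, 7.0]
opening: 0.0097
grip_force: 40.0
```

>>> step_arm --increments '[{"delta_pos": [0.15,0,0.2],"dr": [0,0,0],"fingers": 1},{"delta_pos": [-0.15,0,0.4],"dr": [0,0,0],"fingers": 1},{"delta_pos": [0.15,0,0.6],"dr": [0,0,0],"fingers": 1},{"delta_pos": [-0.15,0,0.8],"dr": [0,0,0],"fingers": 1},{"delta_pos": [0,0,1],"dr": [0,0,0],"fingers": 1}]'

```text
time: 8.43
tool_pos: [0.5542, 0.1256, 0.0821]
tool_rot: [3.141, 0.001, 3.121]
contact_force: [-4.0, 1.0, 13.3]
opening: 0.0098
grip_force: 40.0
```

>>> step_arm --increments '[{"delta_pos": [0.12,0,0.15],"dr": [0,0,0],"fingers": 1},{"delta_pos": [-0.15,0,0.3],"dr": [0,0,0],"fingers": 1},{"delta_pos": [0.12,0,0.45],"dr": [0,0,0],"fingers": 1},{"delta_pos": [-0.12,0,0.55],"dr": [0,0,0],"fingers": 1},{"delta_pos": [0,0,0.6],"dr": [0,0,0],"fingers": 1}]'

```text
time: 9.05
tool_pos: [0.5542, 0.1256, 0.0764]
tool_rot: [3.141, 0.001, 3.121]
contact_force: [-4.6, 0.9, 17.1]
opening: 0.0099
grip_force: 40.0
```

>>> step_arm --increments '[{"delta_pos": [0.12,0,0.1],"dr": [0,0,0],"fingers": 1},{"delta_pos": [-0.12,0,0.15],"dr": [0,0,0],"fingers": 1},{"delta_pos": [0.12,0,0.2],"dr": [0,0,0],"fingers": 1},{"delta_pos": [-0.12,0,0.2],"dr": [0,0,0],"fingers": 1},{"delta_pos": [0,0,0.2],"dr": [0,0,0],"fingers": 1}]'

```text
time: 9.68
tool_pos: [0.5543, 0.1256, 0.0762]
tool_rot: [3.141, 0.002, 3.121]
contact_force: [-8.0, -0.9, 27.0]
opening: 0.0099
grip_force: 40.0
```

```bash
python3 - <<'E'
from h import *
go([.5537,.1246,.0767],3.12)
p=viewer.camera_params("wrist"); im=viewer.read_camera("wrist")
s=viewer.read_camera("scene")
a=cv2.resize(im[150:290,180:330,::-1],(600,560),interpolation=2)
sc=viewer.camera_params("scene"); c=proj(sc,[[.554,.125,.08]])[0]; print(c)
x,y=c.astype(int); b=s[max(y-30,0):y+30,x-30:x+30,::-1]
cv2.imwrite("pics/w4.png",np.hstack([a,cv2.resize(b,(200,560),interpolation=2)]))
E
```

```text
t 9.68 pos [0.5543 0.1256 0.0762] rot [3.141e+00 2.000e-03 3.121e+00] F [-8.  -0.9 27. ] op 0.0099 q [ 0.09  0.58  1.6   0.    0.97 -1.46]
shift cm [ 0.06 -0.1  -0.05]
dr [0.01 0.1  0.05]
[237.02723404 185.39314258]
```

View pics/w4.png

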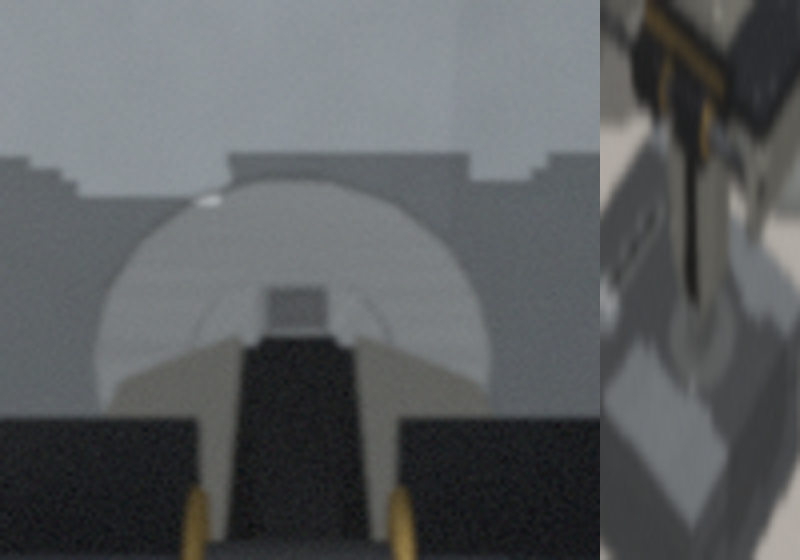

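The neck covers the keyway at crop (297,288) and the force rises with no motion, so the key looks home. A quick numeric check of the shoulder height follows.

```bash
python3 - <<'E'
from h import *
p=viewer.camera_params("wrist")
for z in (.06,.064,.068,.075):
    q=proj(p,[[.5423,.1256-.004,z],[.5423,.1256+.004,z]]); print(z,((q-[180,150])*4).round(0).tolist())
E
```

```text
0.06 [[270.0, 280.0], [328.0, 278.0]]
0.064 [[270.0, 291.0], [329.0, 289.0]]
0.068 [[269.0, 302.0], [329.0, 301.0]]
0.075 [[268.0, 323.0], [331.0, 322.0]]
```

Home: the TCP stopped at the height expected with no slip, and the force rose without motion. Now I ease the push slightly and turn.

>>> step_arm --increments '[{"delta_pos": [0.08,0,-0.1],"dr": [0,0,0],"fingers": 1},{"delta_pos": [0.08,0,-0.1],"dr": [0,0,6],"fingers": 1},{"delta_pos": [0.08,0,-0.1],"dr": [0,0,14],"fingers": 1},{"delta_pos": [0.08,0,-0.1],"dr": [0,0,22],"fingers": 1},{"delta_pos": [0.08,0,-0.1],"dr": [0,0,30],"fingers": 1}]' --newtons 45

```text
time: 10.4
tool_pos: [0.5546, 0.1254, 0.0763]
tool_rot: [3.14, 0.003, 2.593]
contact_force: [-4.9, -1.4, 19.3]
opening: 0.0098
grip_force: 45.0
```

>>> step_arm --increments '[{"delta_pos": [0,0,0],"dr": [0,0,8],"fingers": 1},{"delta_pos": [0,0,0],"dr": [0,0,16],"fingers": 1},{"delta_pos": [0,0,0],"dr": [0,0,24],"fingers": 1},{"delta_pos": [0,0,0],"dr": [0,0,32],"fingers": 1},{"delta_pos": [0,0,0],"dr": [0,0,40],"fingers": 1}]'

```text
time: 11.02
tool_pos: [0.5549, 0.125, 0.0763]
tool_rot: [3.138, 0.002, 1.895]
contact_force: [-3.8, -2.2, 17.8]
opening: 0.0094
grip_force: 45.0
```

```bash
python3 - <<'E'
from h import *
go([.5537,.1246,.0767],1.53)
print(robot.observe()['torque'])
E
```

```text
t 11.03 pos [0.5549 0.125  0.0763] rot [3.138e+00 2.000e-03 1.895e+00] F [-3.8 -2.2 17.8] op 0.0094 q [ 0.09  0.58  1.6  -0.    0.97 -0.24]
shift cm [ 0.   -0.12 -0.04]
dr [ 0.23  0.07 20.9 ]
[-0.54836626  0.6088844   0.08997713]
```

Torque z is consistent with the lock's spring. About 22° remains.

>>> step_arm --increments '[{"delta_pos": [0,0,0],"dr": [0,0,6],"fingers": 1},{"delta_pos": [0,0,0],"dr": [0,0,12],"fingers": 1},{"delta_pos": [0,0,0],"dr": [0,0,17],"fingers": 1},{"delta_pos": [0,0,0],"dr": [0,0,20],"fingers": 1},{"delta_pos": [0,0,0],"dr": [0,0,20],"fingers": 1}]'

```text
time: 11.65
tool_pos: [0.5544, 0.1249, 0.0763]
tool_rot: [3.139, 0.001, 1.55]
contact_force: [-5.8, -3.7, 20.3]
opening: 0.0096
grip_force: 45.0
```

```bash
python3 - <<'E'
from h import *
go([.5537,.1246,.0767],1.53)
print(robot.observe()['torque'])
E
```

```text
t 11.65 pos [0.5544 0.1249 0.0763] rot [3.139e+00 1.000e-03 1.550e+00] F [-5.8 -3.7 20.3] op 0.0096 q [ 0.09  0.58  1.6  -0.    0.97  0.11]
shift cm [-0.03 -0.07 -0.04]
dr [0.17 0.04 1.14]
[-0.57031856  0.99960084  0.13475591]
```

>>> step_arm --increments '[{"delta_pos": [0,0,0],"dr": [0,0,1.5],"fingers": 1},{"delta_pos": [0,0,0],"dr": [0,0,3],"fingers": 1},{"delta_pos": [0,0,0],"dr": [0,0,3],"fingers": 1},{"delta_pos": [0,0,0],"dr": [0,0,3],"fingers": 1},{"delta_pos": [0,0,0],"dr": [0,0,3],"fingers": 1}]'

```text
time: 12.28
tool_pos: [0.5542, 0.1249, 0.0763]
tool_rot: [3.139, 0.001, 1.499]
contact_force: [-6.0, -2.5, 19.7]
opening: 0.0095
grip_force: 45.0
```

```bash
python3 - <<'E'
from h import *
go([.5537,.1246,.0767],1.53)
print(robot.observe()['torque'])
im=viewer.read_camera("wrist")
cv2.imwrite("pics/w5.png",cv2.resize(im[130:300,150:360,::-1],None,fx=3.5,fy=3.5,interpolation=2))
E
```

```text
t 12.28 pos [0.5542 0.1249 0.0763] rot [3.139e+00 1.000e-03 1.499e+00] F [-6.  -2.5 19.7] op 0.0095 q [ 0.09  0.58  1.6  -0.    0.97  0.16]
shift cm [-0.04 -0.05 -0.04]
dr [ 0.16  0.05 -1.8 ]
[-0.59219078  1.118622    0.34741178]
```

View pics/w5.png

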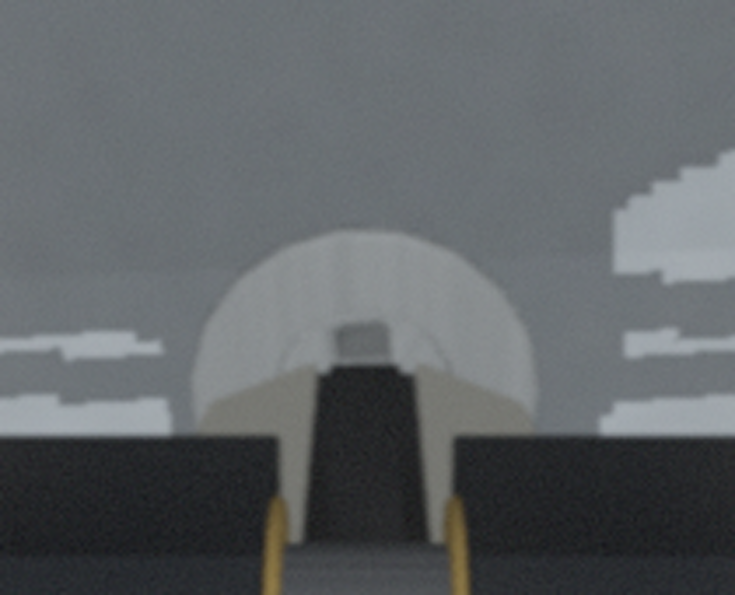

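The torque jumped from 0.13 to 0.35 N m, so the plug is at the stop. The picture shows the key's neck seated at (362,342) and turned with the hand, so I'm handing in.

```bash
python3 -c "
from cell import robot
print(robot.hand_in())"
```

```text
the job is handed in; nothing more can be done
None
```

I put the round-headed key fully home in the lock, turned it a quarter turn clockwise to the stop, and handed the job in at 12.3 s with the key still gripped at 45 N; no verdict was returned.

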